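# Set the stop collar on the bridge-slotting jig

### The arm

A 6-joint arm with a two-finger parallel gripper is mounted at the origin on the work surface. World frame = base frame: x ahead of the robot, y to its left, z up, the work surface at z = 0. Lengths are in mm, angles in rad, forces in N, time in s.
With the tool pointing down it reaches from about 350 to 875 mm from the base axis. Payload 4.2 kg.
Tool frame: the origin (TCP) lies at the very end of the fingers, on their centre line; the grasp point (between the pads) lies 19 mm behind it; z points along the fingers, y is the line along which they close (so a half turn about z gives the same grasp; the last joint's range is limited). The gripper opens to 85 mm and grips with 20 to 120 N. Pads are 22 mm wide; open, the fingers measure 114 mm over their backs; the gripper's body (76 mm by 85 mm) begins 54 mm behind the grasp point. The pads swing forward as they close: fully open they stand 13 mm farther back than shut.
Start: joints at [1.499, 0.385, 0.008, 0, -1.194, -0.259], TCP at [202.967, 591.104, 231.312] pointing down, gripper open.
Joint ranges: [-3.14, 3.14], [-1.21, 2.06], [-1.07, 1.41], [-3.16, 2.05], [-2.99, -0.16], [-3.1, 3.1]. Speed limits (rad/s): [2.79, 2.79, 3.14, 3.14, 3.14, 3.14].

### API

Orientations are given as a unit quaternion [x, y, z, w].
In Python, from bench import read_state, get_image, camera_model, job_done gives the robot as it stands.
- The arm moves only by the shell command python3 -m handwheel 'ROWS'. ROWS is JSON, a list of rows, each a list of 7 numbers: the shift along the tool's x, y, z in m, then the turn, a rotation vector about the tool's x, y, z in rad, then the gripper's target within -1 to 1 (fully open at 1, half-way at 0, shut at -1). In form: [[dx, dy, dz, wx, wy, wz, jaw], ...]. A call has 1 to 10 rows; each row is the pose to reach, as a shift and turn from the pose commanded when the call began, along the tool's axes at that moment; what a row does not reach only later rows make up. A row lasts 1/8 s, in which the tool goes at most 62.5 mm and 10.7 degrees, less where a joint would pass 70% of its speed; a pose out of reach is approached as far as the arm can. A call with a gripper value outside its range is refused whole. The fingers move at their own pace and stop on an object; the grip force is fixed at half the most. Time passes only in rows, so rows that repeat a pose let the fingers close. It gives the time, the measured TCP pose, the force, the opening and the grip force at its end, in the units of the state.
- read_state(): the state, without advancing time (a new reading comes with each control period).
- get_image(name): name is "scene" or "side" or "wrist"; returns (picture, depth): 480x640x3 uint8, blue, green, red; 480x640 float32, mm along the optical axis (not along the pixel's ray), 0 where there is no reading.
- camera_model(name): a dict with "K" (3x3 intrinsics, pixels), "rvec" (rotation vector, rad) and "tvec" (3), from world to camera coordinates, as OpenCV has them; the wrist camera has in their place "hand_eye" (4x4, takes a point from camera to tool coordinates, whose origin is the TCP and whose axes are the flange's). Camera axes: x right, y down, z forward; pixel columns grow to the right and rows downward; lengths in mm; the calibration is good to about 2 mm. The wrist camera is an equidistant fisheye: a pixel r from the principal point sees the ray r / f radians off the axis. A picture is of the moment at which its call begins: read the wrist's pose just before it. camera_model takes no time and is no camera call.
- job_done(): hands the job in; it is judged then, once.
The state is a dict: "clock": time; "joints": joint angles; "joint_vel": joint speeds; "joint_efforts": joint torques, N m; "position": TCP position; "ee_rot": TCP orientation; "contact_force": force on the tool from outside, world axes, zero at the start; "wrist_torque": the same for the moment, N m; "gripper_width": finger opening in mm; "grasp_force": force on a finger pad.
Only numpy, scipy, OpenCV 4.12 (cv2) and the standard library are available. Lean on these libraries where they do the work, as an engineer would, in place of code of your own. Each camera call takes 0.05 s, during which the arm holds its last target. There are 200 camera calls.

### The job

On the luthier's jig, loosen the red wing screw of the aluminium collar, slide the collar along the rod so that its foot pushes the rosewood blank up against the red spring plunger, and tighten the screw fully again so that the blank stays lightly pinched with about 8 N. Never force the collar along while its screw is tight, never squeeze the blank hard (20 N bruises it), and leave everything else on the bench alone.

Things in the scene. Friction and masses are not known exactly. Their poses are not given: they have to be found in the camera images.
- jig: bridge-slotting jig, fixed to the bench: plywood board 170 mm (its x) by 460 mm (its y), 18 mm thick. A level 12 mm steel rod runs along its y axis between two dark wooden posts at y = -205 and +205 mm (40 x 24 mm, tops 100 mm above the bench). Two low strips (7 mm high, 36 mm apart) guide the blank along y. Origin: centre of the underside, z up
- rod_mid (a point): middle of the steel rod, on its axis, 85 mm above the bench, axes parallel to the jig's. Below the rod near the +y end stands a green backstop block (50 x 34 mm, 45 mm above the board)
- plunger_zone (a point): point on the jig, NOT the plunger itself: 103 mm along +y from the jig's middle, 29 mm above the bench. The red plunger tip (20 mm across, points to -y from the green backstop, on this line) rests up to 12 mm before or behind it: the backstop was set by hand. Its spring gives 2 N per mm from the first touch, travel 11 mm
- collar: aluminium shaft collar on the rod, 38 mm across, 26 mm long; origin on the rod's axis at its middle, axes parallel to the jig's. A foot plate (30 mm wide, 8 mm thick) hangs from its +y end to 3 mm above the board. It only slides along the jig's y (it starts at the -y end): screw loose, about 1.5 N friction plus 12 N per m/s; screw tight, it holds about 40 N
- foot_face (a point): centre of the collar's foot face that looks towards +y, 60 mm below the rod's axis; it is 17 mm towards +y from the collar's origin; axes parallel to the jig's
- screw_head (a point): middle of the red wing head of the set screw on the collar: an upright bar 34 mm long (point x), 10 mm thick (point y), 26 mm high (13 mm above and below this point, which is 131 mm above the bench), on a round stem 10 mm thick and 14 mm long. Its z is up, the screw's axis. The point turns with the screw and travels with the collar
- screw (a joint): angle of the set screw, rad: 0 = fully tight (hard stop, bar along the rod), grows as it is turned counter-clockwise seen from above (loosening), stop at 1.8. It begins to grip the rod below about 0.8 and grips harder down to 0; turning takes 0.1 to 0.25 Nm. It stays where it is left.
- blank: loose rosewood bridge blank, dark red-brown, 32 x 110 x 14 mm (long along the jig's y), 90 g, lying on the jig's board under the rod between the guide strips; origin at the centre of its underside. It starts with a gap to the plunger at its +y end and a gap to the collar's foot at its -y end; pushing it along takes under 1 N.
- spare_collar: bystander: loose dark steel ring (34 mm across, 14 mm high) lying on the jig's board; origin at the centre of its underside
- brass_block: bystander: loose brass block 30 x 50 x 20 mm lying on the jig's board; origin at the centre of its underside
- tape: bystander: roll of cream masking tape, 100 mm across, 48 mm high, lying flat; origin at the centre of its underside
- mug: bystander: white mug, 80 mm across, 90 mm high; origin at the centre of its underside
- glue: bystander: white glue bottle, 52 mm across, 130 mm high; origin at the centre of its underside
- driver: bystander: screwdriver with a blue handle lying on the table
- spool: bystander: copper wire spool, 56 mm across, 50 mm high; origin at the centre of its underside
Mind the look-alikes: they are no part of the job. Of the things like the blank, leave any that is purple or turquoise; of the rest the smaller one is meant.

How it is judged:
By the outcome, as a careful person would: the job done as asked, in the order asked, and still so for the second after the job is handed in, with the robot touching nothing.
It also fails if it takes over 64 s, if anything falls off the work surface, if the arm or the gripper's body presses on something with over 40 N, if the wrist force passes 120 N, or if a joint passes its speed limit or range.

## Working session

There is one attempt and no reset: what is moved stays moved. The work goes in short steps, Python scripts to look and compute and a shell command to move; the robot and the scene stay as the last step left them, time stands still between calls to the robot, and variables do not carry over. Pictures are saved under pics/ and viewed, at most 10 in all, crops included, and the job is handed in when it is done.

```bash
mkdir -p pics; ls
python3 - <<'E'
from bench import *
import cv2,numpy as np
s=read_state();print({k:np.round(v,3).tolist() for k,v in s.items()})
for n in("scene","side"):
    p,d=get_image(n);cv2.imwrite(f"pics/{n}0.png",p);np.save(f"pics/{n}0.npy",d);c=camera_model(n);print(n,{k:np.round(v,3).tolist() if k!='x' else 0 for k,v in c.items() if not isinstance(v,str)})
E
```

```text
pics
{'clock': 0.0, 'joints': [1.499, 0.386, 0.007, -0.0, -1.194, -0.259], 'joint_vel': [0.001, -0.002, -0.001, -0.001, -0.001, 0.0], 'joint_efforts': [-0.001, -39.229, 18.84, 4.186, -0.005, -0.0], 'position': [202.798, 590.555, 230.21], 'ee_rot': [0.986, -0.165, -0.0, 0.001], 'contact_force': [-0.534, -0.372, 0.419], 'wrist_torque': [0.022, 0.007, 0.057], 'grasp_force': 0.0, 'gripper_width': 85.415}
scene {'K': [[489.636, 0.0, 318.749], [0.0, 489.636, 238.275], [0.0, 0.0, 1.0]], 'rvec': [1.42, 2.252, -0.818], 'tvec': [227.433, -319.754, 1575.126]}
side {'K': [[520.537, 0.0, 315.799], [0.0, 520.537, 237.983], [0.0, 0.0, 1.0]], 'rvec': [0.252, -2.795, 1.276], 'tvec': [544.524, 148.175, 1350.856]}
```

View pics/scene0.png

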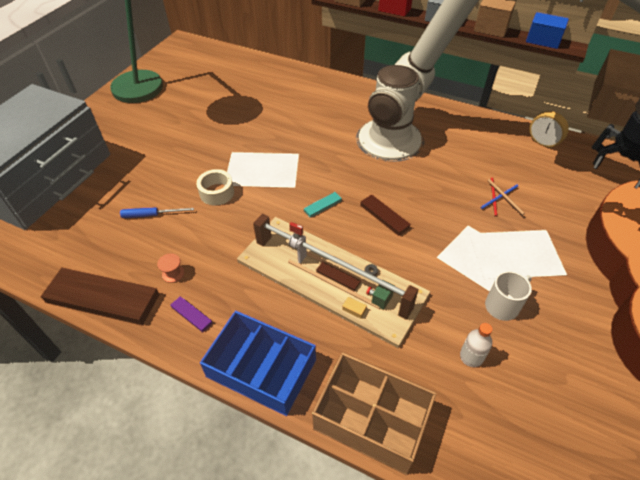

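View pics/side0.png

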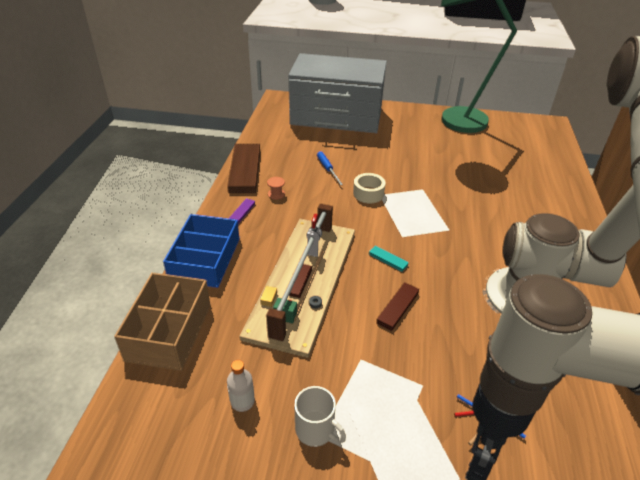

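The blank could be confused with several things in the scene picture: dark red-brown bar on the jig (338,276), larger dark red bar on the table (385,214), purple bar (190,314), turquoise bar (323,204), big dark board (100,295). Leaving out purple and turquoise, the smaller one is the bar on the jig under the rod. The red wing screw is at (296,229) and the plunger/backstop at (375,293). Next: a close crop, and the jig pose from depth.

```bash
cat > h.py <<'E'
import cv2,numpy as np
from scipy.spatial.transform import Rotation as R
from bench import *
def world(n,d):
    c=camera_model(n);K=np.array(c["K"]);v,u=np.mgrid[:480,:640]
    P=np.stack([(u-K[0,2])/K[0,0]*d,(v-K[1,2])/K[1,1]*d,d],-1)
    r=R.from_rotvec(np.ravel(c["rvec"])).as_matrix()
    W=(P-np.ravel(c["tvec"]))@r; W[d==0]=np.nan
    return W
E
python3 - <<'E'
from h import *
p=cv2.imread("pics/scene0.png");cv2.imwrite("pics/crop1.png",cv2.resize(p[205:350,230:440],None,fx=3.8,fy=3.8,interpolation=cv2.INTER_CUBIC)[:600,:800])
for n,box in(("scene",(200,345,230,440)),("side",(200,355,240,360))):
    W=world(n,np.load(f"pics/{n}0.npy"));a,b,c,e=box;p=cv2.imread(f"pics/{n}0.png")[a:b,c:e].astype(int)
    w=W[a:b,c:e]
    m=(w[...,2]>12)&(w[...,2]<24)&(p[...,1]>120)&(p[...,0]>80)
    r=cv2.minAreaRect(w[m][:,:2].astype(np.float32));print(n,"board",m.sum(),np.round(r[0],1),np.round(r[1],1),r[2],np.median(w[m][:,2]))
    print(np.round(cv2.boxPoints(r)))
    t=(w[...,2]>92)&(w[...,2]<108)&(p.sum(-1)<230)
    k,l,st,ce=cv2.connectedComponentsWithStats(t.astype(np.uint8))
    for i in range(1,k):
        if st[i,4]>8:print("post",st[i,4],np.round(np.median(w[l==i],0),1),np.round(ce[i]+[c,a]))
    red=(p[...,2]>120)&(p[...,1]<60)&(p[...,0]<60)
    k,l,st,ce=cv2.connectedComponentsWithStats(red.astype(np.uint8))
    for i in range(1,k):
        if st[i,4]>4:print("red",st[i,4],np.round(np.nanmedian(w[l==i],0),1),np.round(ce[i]+[c,a]))
E
```

```text
scene board 6432 [505.8  64.8] [460.7 316.5] 83.30857849121094 18.256964845827277
[[ 322. -146.]
 [ 636. -182.]
 [ 690.  275.]
 [ 375.  312.]]
post 98 [ 561.9 -142.    98.7] [261. 222.]
post 152 [605.6 262.   99.8] [410. 295.]
red 17 [570.4 -40.7 143.4] [295. 227.]
side board 4841 [578.1  56.6] [465.4 172. ] 83.41841888427734 18.183191120554095
[[ 466. -165.]
 [ 637. -184.]
 [ 690.  278.]
 [ 519.  298.]]
post 73 [ 552.3 -137.8   98.9] [325. 208.]
post 16 [562.4 -34.2 104.5] [315. 230.]
post 124 [601.1 266.2  98.9] [276. 314.]
red 9 [564.6 -45.8 143.4] [315. 215.]
```

View pics/crop1.png

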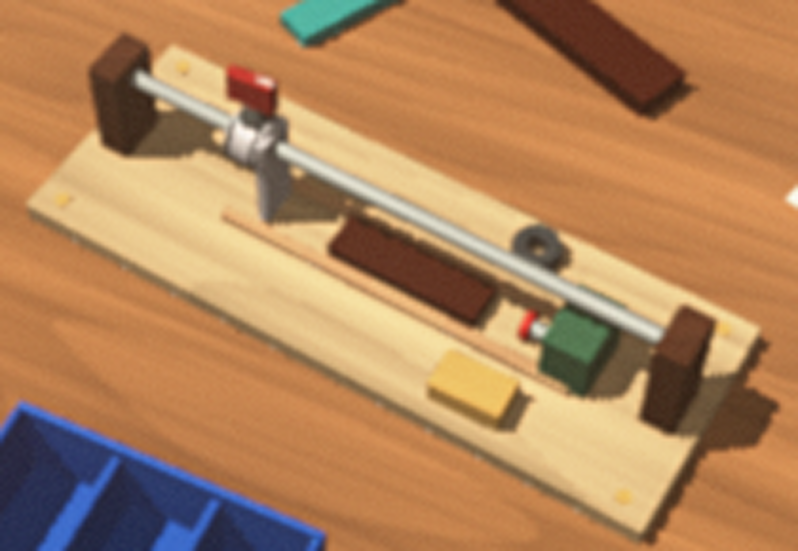

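The crop confirms it. The small dark red-brown bar at crop (412,270) lies under the rod, between the collar foot (270,190) and the red plunger tip (530,325). The red wing bar at (251,90) lies along the rod, so it is tight. Jig centre is about (580,61) with y axis at 83.35°. Next: work out the hover move over the screw.

```bash
cat >> h.py <<'E'
def delta(p,yaw):
    "tool-frame shift (m) and turn to world TCP p (mm), tool down, x_tool at yaw (deg)"
    s=read_state();r0=R.from_quat(s["ee_rot"])
    r1=R.from_euler("z",yaw,degrees=True)*R.from_euler("x",180,degrees=True)
    return np.round(r0.inv().apply(np.array(p)-s["position"])/1000,4),np.round((r0.inv()*r1).as_rotvec(),3)
def st():
    s=read_state();r=R.from_quat(s["ee_rot"]).as_matrix()
    print(round(s["clock"],2),np.round(s["position"],1),"yaw",round(float(np.degrees(np.arctan2(r[1,0],r[0,0]))),1),"F",np.round(s["contact_force"],1),"T",np.round(s["wrist_torque"],2),"w",round(float(s["gripper_width"]),1),"g",round(float(s["grasp_force"]),1),"q",np.round(s["joints"],2))
YJ=np.array([np.cos(np.radians(83.35)),np.sin(np.radians(83.35)),0]);XJ=np.array([YJ[1],-YJ[0],0]);C=np.array([579,60,0.])
E
python3 - <<'E'
from h import *
print(delta([567,-43,230],-96.65)); print(np.round(camera_model("wrist")["hand_eye"],3).tolist(),np.round(camera_model("wrist")["K"],1).tolist())
for n in(np.array([567,-43,0])-C,):print("collar jig y",n@YJ,"x",n@XJ)
E
```

```text
(array([0.5503, 0.4809, 0.0014]), array([ 2.000e-03, -1.000e-03,  1.356e+00]))
[[-0.0, -0.95, -0.312, 79.045], [1.0, 0.0, -0.001, 0.978], [0.001, -0.312, 0.95, -142.485], [0.0, 0.0, 0.0, 1.0]] [[371.6, 0.0, 319.5], [0.0, 371.6, 236.0], [0.0, 0.0, 1.0]]
collar jig y -103.69667268996923 x 0.008545723418981174
```

```bash
python3 -m handwheel '[[0.05,0.044,0,0,0,0.12,1],[0.1,0.087,0,0,0,0.25,1],[0.15,0.131,0,0,0,0.37,1],[0.2,0.175,0,0,0,0.5,1],[0.25,0.218,0,0,0,0.62,1],[0.3,0.262,0,0,0,0.74,1],[0.35,0.306,0,0,0,0.87,1],[0.4,0.35,0,0,0,0.99,1],[0.45,0.393,0,0,0,1.11,1],[0.5,0.437,0,0,0,1.23,1]]'
python3 - <<'E'
from h import *
st();print(delta([567,-43,225],-96.65))
E
```

```text
clock: 1.35
position: [515.0, 47.4, 231.2]
ee_rot: [0.709, -0.705, -0.0, 0.0]
contact_force: [0.9, 1.2, 0.3]
gripper_width: 85.6
grasp_force: 0.0
1.35 [515.   47.4 231.2] yaw -89.6 F [0.9 1.2 0.3] T [ 0.06 -0.13 -0.  ] w 85.6 g 0.0 q [ 0.41  0.2  -0.25 -0.   -1.12 -0.4 ]
(array([ 0.0907, -0.0514,  0.0061]), array([0.   , 0.   , 0.122]))
```

```bash
python3 -m handwheel '[[0.055,-0.03,0.003,0,0,0.06,1],[0.0907,-0.0514,0.006,0,0,0.122,1],[0.0907,-0.0514,0.006,0,0,0.122,1],[0.0907,-0.0514,0.006,0,0,0.122,1]]'
python3 - <<'E'
from h import *
st()
p,d=get_image("wrist");cv2.imwrite("pics/w1.png",p);np.save("pics/w1.npy",d)
st()
E
```

```text
clock: 1.85
position: [566.3, -40.8, 224.8]
ee_rot: [-0.666, 0.746, 0.0, -0.0]
contact_force: [0.1, -0.2, 0.1]
gripper_width: 85.2
grasp_force: 0.0
1.85 [566.3 -40.8 224.8] yaw -96.4 F [ 0.1 -0.2  0.1] T [0.04 0.05 0.04] w 85.2 g 0.0 q [ 0.21  0.29 -0.14 -0.   -1.13 -0.33]
1.9 [566.3 -40.3 225.1] yaw -96.4 F [-0.5  0.  -0.4] T [0.05 0.03 0.02] w 85.7 g 0.0 q [ 0.21  0.29 -0.14 -0.   -1.13 -0.33]
```

View pics/w1.png

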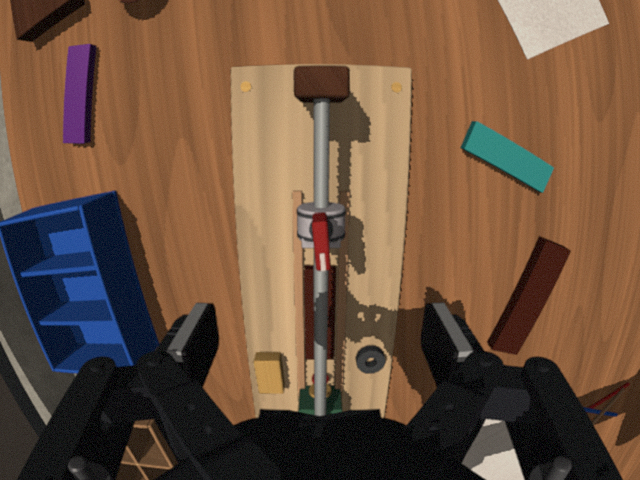

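The wrist view shows the red wing bar from (319,215) to (323,268) above the collar (321,225), nearly along the rod. The blank is at (319,310), and the plunger is near the backstop at (320,385). Next: 3D positions of the bar, rod, blank ends and plunger.

```bash
cat >> h.py <<'E'
def wworld(d,s):
    c=camera_model("wrist");K=np.array(c["K"]);H=np.array(c["hand_eye"]);v,u=np.mgrid[:480,:640]
    x=(u-K[0,2])/K[0,0];y=(v-K[1,2])/K[1,1];th=np.hypot(x,y);t=np.tan(th)/np.maximum(th,1e-9)
    P=np.stack([x*t*d,y*t*d,d],-1)@H[:3,:3].T+H[:3,3]
    W=R.from_quat(s["ee_rot"]).apply(P.reshape(-1,3)).reshape(480,640,3)+s["position"]
    W[d==0]=np.nan;return W
E
python3 - <<'E'
from h import *
s=read_state();p=cv2.imread("pics/w1.png").astype(int);W=wworld(np.load("pics/w1.npy"),s)
B,G,Rr=p[...,0],p[...,1],p[...,2]
m=(Rr>110)&(G<60)&(B<60)
v,u=np.mgrid[:480,:640]
k=m&(abs(u-320)<25)&(v>200)&(v<285)
top=k&(W[...,2]>138)&(W[...,2]<150)
r=cv2.minAreaRect(W[top][:,:2].astype(np.float32));print("bar top",top.sum(),r,np.median(W[top][:,2]))
q=W[top];vx=np.cov(q[:,:2].T);e=np.linalg.eigh(vx)[1][:,1];print("bar dir",np.degrees(np.arctan2(e[1],e[0])),q[:,:2].mean(0))
bd=(W[...,2]>13)&(W[...,2]<23)&(G>100)&(B>60)&(u>225)&(u<415)
r=cv2.minAreaRect(W[bd][:,:2].astype(np.float32));print("board",r,np.median(W[bd][:,2]))
rod=(W[...,2]>84)&(W[...,2]<95)&(abs(u-320)<14)&(v>100)&(v<400)&(abs(Rr-B)<40)
q=W[rod];a=np.polyfit(q[:,1],q[:,0],1);print("rod",rod.sum(),a,"angle",90-np.degrees(np.arctan(a[0])),"y range",q[:,1].min(),q[:,1].max())
pp=(W[...,2]>95)&(W[...,2]<106)&(v>60)&(v<110)&(u>290)&(u<355);print("post",np.median(W[pp],0),W[pp].min(0),W[pp].max(0))
bl=(W[...,2]>27)&(W[...,2]<38)&(Rr<110)&(Rr>1.5*G)&(abs(u-320)<20)&(v>255)&(v<375)
q=W[bl];print("blank",bl.sum(),q.min(0),q.max(0),np.percentile((q-C)@YJ,[1,99]))
pl=m&(abs(u-320)<20)&(v>340);q=W[pl];print("plunger",pl.sum(),np.percentile((q-C)@YJ,[1,50,99]),np.median(q,0))
E
```

```text
bar top 534 ((564.2696533203125, -40.598052978515625), (32.58859634399414, 8.940690040588379), 88.64964294433594) 144.0885919364593
bar dir 87.58417643664316 [564.2345042  -43.81705581]
board ((572.8029174804688, 35.53767395019531), (417.50750732421875, 170.67120361328125), 83.39453887939453) 18.307170969410805
rod 3442 [1.15540499e-01 5.68654429e+02] angle 83.40924138898548 y range -133.62503466670233 141.85842675099786
post [ 551.97664563 -146.52287373  100.00582955] [ 531.21155965 -161.08631526   95.57634042] [ 572.1669971  -132.9881374   103.29453142]
blank 1325 [556.62818046  21.01715606  27.16448072] [599.7526239  132.39912953  34.52708446] [-37.71707861  69.76238379]
plunger 4 [ 99.54733397 101.28281407 103.93198911] [595.18753912 160.14531001  34.17546165]
```

Run:
```python
from h import *
st();print(delta([564.3,-41.5,115],-92.2))
```

```text
1.9 [566.3 -40.3 225.1] yaw -96.4 F [-0.5  0.  -0.4] T [0.05 0.03 0.02] w 85.7 g 0.0 q [ 0.21  0.29 -0.14 -0.   -1.13 -0.33]
(array([0.0014, 0.0017, 0.1101]), array([ 0.001,  0.   , -0.073]))
```

```bash
python3 -m handwheel '[[0.0014,0.0017,0.04,0,0,-0.073,1],[0.0014,0.0017,0.08,0,0,-0.073,1],[0.0014,0.0017,0.1,0,0,-0.073,1],[0.0014,0.0017,0.11,0,0,-0.073,1],[0.0014,0.0017,0.11,0,0,-0.073,0],[0.0014,0.0017,0.11,0,0,-0.073,0]]'
python3 - <<'E'
from h import *
st();p,d=get_image("wrist");cv2.imwrite("pics/w2.png",p);np.save("pics/w2.npy",d)
E
```

```text
clock: 2.65
position: [565.7, -41.7, 116.6]
ee_rot: [-0.694, 0.72, -0.001, 0.001]
contact_force: [-0.9, 0.5, 0.1]
gripper_width: 51.5
grasp_force: 0.0
2.65 [565.7 -41.7 116.6] yaw -92.2 F [-0.9  0.5  0.1] T [-0.02  0.01  0.03] w 51.5 g 0.0 q [ 0.21  0.4  -0.29  0.   -0.88 -0.25]
```

View pics/w2.png

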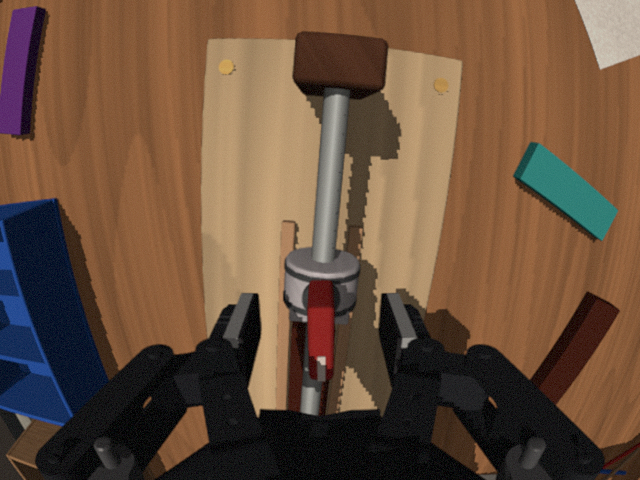

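The red bar (320,325) stands centred between the fingers (245 and 397) and parallel to them. I'll close.

```bash
python3 -m handwheel '[[0,0,0,0,0,0,-1],[0,0,0,0,0,0,-1],[0,0,0,0,0,0,-1],[0,0,0,0,0,0,-1],[0,0,0,0,0,0,-1]]'; python3 -c "
from h import *
st()"
```

```text
clock: 3.32
position: [565.3, -42.1, 116.0]
ee_rot: [-0.693, 0.721, -0.0, 0.0]
contact_force: [-0.9, 0.2, 5.5]
gripper_width: 9.2
grasp_force: 60.0
3.33 [565.3 -42.1 116. ] yaw -92.2 F [-0.9  0.2  5.5] T [0.15 0.39 0.18] w 9.2 g 60.0 q [ 0.21  0.4  -0.29  0.   -0.88 -0.25]
```

```bash
python3 -m handwheel '[[0,0,0,0,0,-0.15,-1],[0,0,0,0,0,-0.3,-1],[0,0,0,0,0,-0.45,-1],[0,0,0,0,0,-0.6,-1]]'; python3 -c "
from h import *
st()"
```

```text
clock: 3.82
position: [566.4, -41.8, 115.8]
ee_rot: [0.876, -0.482, 0.001, -0.001]
contact_force: [1.6, 0.8, 2.1]
gripper_width: 8.9
grasp_force: 59.7
3.83 [566.4 -41.8 115.8] yaw -57.6 F [1.6 0.8 2.1] T [ 0.26 -0.44 -0.12] w 8.9 g 59.7 q [ 0.21  0.4  -0.29  0.   -0.88  0.35]
```

```bash
python3 -m handwheel '[[0,0,0,0,0,-0.15,-1],[0,0,0,0,0,-0.3,-1],[0,0,0,0,0,-0.45,-1],[0,0,0,0,0,-0.6,-1],[0,0,0,0,0,-0.7,-1],[0,0,0,0,0,-0.7,-1],[0,0,0,0,0,-0.7,-1]]'
python3 - <<'E'
from h import *
st();p,d=get_image("wrist");cv2.imwrite("pics/w3.png",p)
s=read_state();r=R.from_quat(s["ee_rot"]);y=r.inv().apply([np.cos(np.radians(83.4)),np.sin(np.radians(83.4)),0]);print("YJ in tool",np.round(y,4))
E
```

```text
clock: 4.7
position: [567.1, -41.7, 115.9]
ee_rot: [0.988, -0.155, 0.002, -0.001]
contact_force: [5.3, 1.0, 0.6]
gripper_width: 8.9
grasp_force: 59.4
4.7 [567.1 -41.7 115.9] yaw -17.8 F [5.3 1.  0.6] T [ 0.23 -1.52  0.12] w 8.9 g 59.4 q [ 0.21  0.4  -0.29  0.   -0.88  1.05]
YJ in tool [-0.1943 -0.9809  0.001 ]
```

View pics/w3.png

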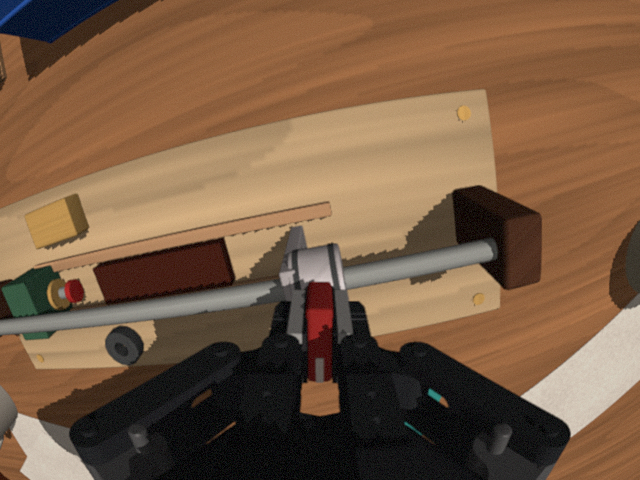

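The wrist view shows the bar (320,330) turned about 75° to the rod, so the screw is loose at about 1.38 rad. The foot (295,245) is clear of the blank (163,268), and the plunger tip (75,291) is still clear of the blank. Next: slide along +y, first 60 mm of about 79.

```bash
python3 -m handwheel '[[-0.0001,-0.0081,0,0,0,0,-1],[-0.0016,-0.016,0,0,0,0,-1],[-0.0032,-0.0238,0,0,0,0,-1],[-0.0047,-0.0317,0,0,0,0,-1],[-0.0063,-0.0395,0,0,0,0,-1],[-0.0072,-0.0444,0,0,0,0,-1],[-0.0082,-0.0493,0,0,0,0,-1],[-0.0092,-0.0542,0,0,0,0,-1],[-0.0102,-0.0592,0,0,0,0,-1],[-0.0102,-0.0592,0,0,0,0,-1]]'
python3 - <<'E'
from h import *
st();W=0
p,d=get_image("wrist");cv2.imwrite("pics/w4.png",p);np.save("pics/w4.npy",d);st()
E
```

```text
clock: 6.0
position: [574.1, 18.2, 115.8]
ee_rot: [0.988, -0.154, 0.001, -0.0]
contact_force: [3.6, -0.9, 4.8]
gripper_width: 9.0
grasp_force: 60.3
6.0 [574.1  18.2 115.8] yaw -17.7 F [ 3.6 -0.9  4.8] T [-0.24 -1.21  0.01] w 9.0 g 60.3 q [ 0.31  0.41 -0.27 -0.   -0.89  0.95]
6.05 [574.   18.2 115.8] yaw -17.7 F [ 4.8 -0.8  5.8] T [-0.17 -1.21  0.  ] w 8.8 g 60.2 q [ 0.31  0.41 -0.28 -0.   -0.89  0.95]
```

View pics/w4.png

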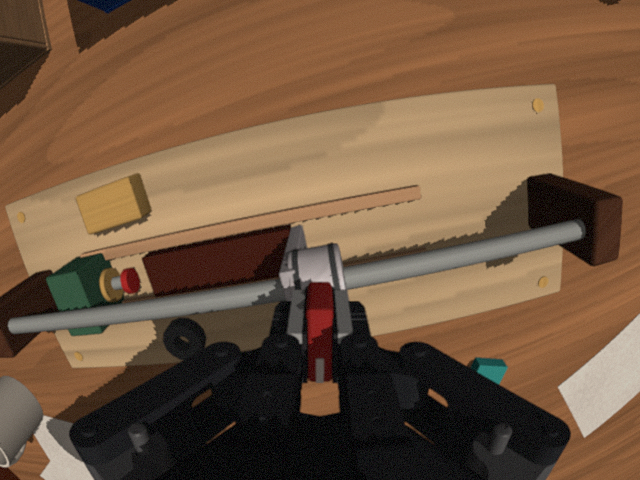

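The foot (297,240) now touches the blank, and the blank's far end (148,272) is short of the plunger tip (133,281). Next: the gap from depth.

Run:
```python
from h import *
s=read_state();p=cv2.imread("pics/w4.png").astype(int);W=wworld(np.load("pics/w4.npy"),s)
Y=np.array([.1149,.9934,0]);J=(W-C)@Y
B,G,Rr=p[...,0],p[...,1],p[...,2];v,u=np.mgrid[:480,:640]
pl=(Rr>110)&(G<60)&(B<60)&(u>110)&(u<145)&(v>262)&(v<300)
print("plunger",pl.sum(),np.percentile(J[pl],[2,10,50]),np.median(W[pl],0))
bl=(W[...,2]>28)&(W[...,2]<36)&(Rr<110)&(Rr>1.5*G)&(u>125)&(u<310)&(v>215)&(v<305)&~pl
print("blank",bl.sum(),np.percentile(J[bl],[0.5,2,98,99.5]))
print("tcp",(s["position"]-C)@Y, "Y in tool",R.from_quat(s["ee_rot"]).inv().apply(Y))
```

```text
plunger 133 [nan nan nan] [nan nan nan]
blank 6198 [-22.83671216 -18.82721203  99.02842529  99.92764558]
tcp -42.09542800225722 Y in tool [-0.19304014 -0.98121353  0.00104253]
```

```bash
python3 -m handwheel '[[-0.0004,-0.002,0,0,0,0,-1],[-0.0008,-0.0039,0,0,0,0,-1],[-0.0012,-0.0059,0,0,0,0,-1],[-0.0015,-0.0078,0,0,0,0,-1],[-0.0019,-0.0098,0,0,0,0,-1],[-0.0019,-0.0098,0,0,0,0,-1],[-0.0019,-0.0098,0,0,0,0,-1]]'
cat > m.py <<'E'
from h import *
Y=np.array([.1149,.9934,0]);f=[];q=[]
for i in range(4):
    s=read_state();f.append(s["contact_force"]@Y);q.append((s["position"]-C)@Y);get_image("wrist")
print("t",round(s["clock"],2),"along",np.round(np.mean(q),2),"F along",np.round(f,2),"mean",round(np.mean(f),2),"F",np.round(s["contact_force"],1),"Tz",round(float(s["wrist_torque"][2]),2))
E
python3 m.py
```

```text
clock: 6.92
position: [575.1, 27.6, 115.8]
ee_rot: [0.988, -0.154, 0.001, -0.0]
contact_force: [3.9, -2.5, 5.9]
gripper_width: 9.4
grasp_force: 60.3
t 7.08 along -32.59 F along [-2.06 -1.6  -1.69 -0.65] mean -1.5 F [ 4.8 -1.2  5.3] Tz 0.06
```

```bash
python3 -m handwheel '[[-0.0002,-0.001,0,0,0,0,-1],[-0.0004,-0.002,0,0,0,0,-1],[-0.0004,-0.002,0,0,0,0,-1]]' | grep force; python3 m.py
python3 -m handwheel '[[-0.0002,-0.001,0,0,0,0,-1],[-0.0004,-0.002,0,0,0,0,-1],[-0.0004,-0.002,0,0,0,0,-1]]'| grep force; python3 m.py
```

```text
contact_force: [4.9, -2.6, 4.5]
grasp_force: 60.2
t 7.65 along -30.68 F along [-1.99 -1.83 -1.08 -1.91] mean -1.7 F [ 4.7 -2.5  4.7] Tz 0.01
contact_force: [4.9, -2.8, 4.9]
grasp_force: 60.2
t 8.22 along -28.65 F along [-2.18 -1.23 -1.92 -2.04] mean -1.84 F [ 5.1 -2.6  5.1] Tz -0.01
```

```bash
python3 -m handwheel '[[-0.0002,-0.001,0,0,0,0,-1],[-0.0003,-0.0015,0,0,0,0,-1],[-0.0003,-0.0015,0,0,0,0,-1]]' | grep force; python3 m.py
python3 -m handwheel '[[-0.0002,-0.001,0,0,0,0,-1],[-0.0003,-0.0015,0,0,0,0,-1],[-0.0003,-0.0015,0,0,0,0,-1]]'| grep force; python3 m.py
```

```text
contact_force: [4.8, -2.7, 4.6]
grasp_force: 60.2
t 8.8 along -27.16 F along [-2.13 -2.34 -2.02 -2.27] mean -2.19 F [ 4.4 -2.8  5.6] Tz 0.04
contact_force: [4.8, -5.3, 4.4]
grasp_force: 60.1
t 9.38 along -26.33 F along [-4.7  -3.5  -3.86 -4.14] mean -4.05 F [ 5.5 -4.8  4.4] Tz 0.05
```

```bash
python3 -m handwheel '[[-0.0002,-0.001,0,0,0,0,-1],[-0.0004,-0.002,0,0,0,0,-1],[-0.0006,-0.0029,0,0,0,0,-1],[-0.0006,-0.0029,0,0,0,0,-1]]' | grep force; python3 m.py
```

```text
contact_force: [5.8, -9.2, 5.5]
grasp_force: 60.1
t 10.07 along -24.68 F along [-8.45 -8.51 -8.18 -9.2 ] mean -8.58 F [ 5.3 -9.9  5. ] Tz 0.1
```

```bash
python3 -m handwheel '[[-0.0001,-0.0005,0,0,0,0,-1],[-0.0002,-0.001,0,0,0,0,-1],[-0.0002,-0.001,0,0,0,0,-1],[-0.0002,-0.001,0,0,0,0,-1]]' | grep force; python3 m.py; python3 m.py
python3 - <<'E'
from h import *
p,d=get_image("wrist");cv2.imwrite("pics/w5.png",cv2.resize(p[180:340,100:360],None,fx=3,fy=3,interpolation=cv2.INTER_CUBIC))
E
```

```text
contact_force: [6.4, -10.7, 5.9]
grasp_force: 60.1
t 10.78 along -24.32 F along [ -9.88 -10.22 -10.89 -10.24] mean -10.31 F [  6.7 -11.1   5.5] Tz 0.02
t 10.97 along -24.3 F along [-10.14 -10.97 -10.53 -10.91] mean -10.64 F [  6.2 -11.7   4.4] Tz 0.01
```

View pics/w5.png

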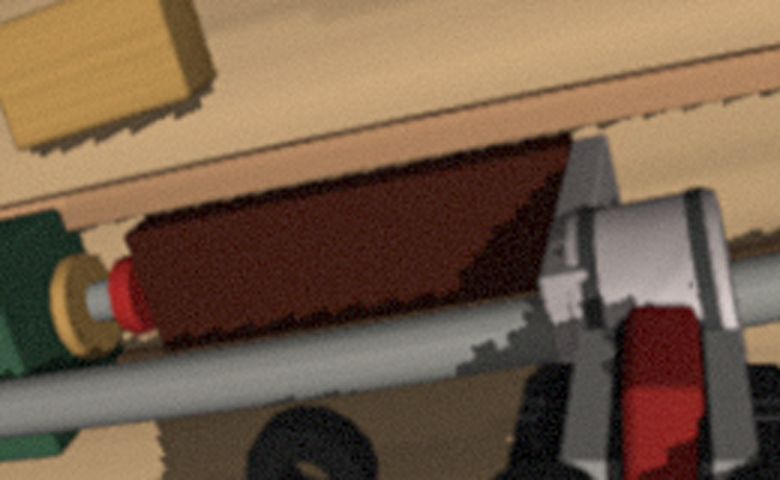

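The blank now touches the foot (crop 580,200) and the plunger (crop 130,295), and the force past friction is about 8 N. Next: tighten about the screw's own axis, which lies 1.9 mm behind the TCP along tool x, first as far as the onset of grip.

```bash
python3 -m handwheel '[[0,0.0003,0,0,0,0.15,-1],[-0.0001,0.0006,0,0,0,0.3,-1],[-0.0002,0.0008,0,0,0,0.45,-1],[-0.0003,0.001,0,0,0,0.55,-1],[-0.0003,0.001,0,0,0,0.55,-1],[-0.0003,0.001,0,0,0,0.55,-1]]' | grep force; python3 m.py; python3 m.py; python3 -c "
from h import *
st();s=read_state();print(R.from_quat(s['ee_rot']).inv().apply([.1149,.9934,0]))"
```

```text
contact_force: [5.7, -11.1, 4.6]
grasp_force: 60.1
t 11.97 along -25.21 F along [-10.37 -10.68 -10.79 -11.02] mean -10.72 F [  6.2 -11.8   4.5] Tz -0.15
t 12.18 along -25.21 F along [-10.28 -10.16  -9.93 -10.93] mean -10.32 F [  5.2 -11.6   4.1] Tz -0.09
12.22 [575.4  35.  115.8] yaw -49.3 F [  5.4 -10.2   5.1] T [-3.32 -1.8  -0.1 ] w 8.9 g 60.1 q [ 0.34  0.41 -0.27  0.   -0.89  0.36]
[-0.67825766 -0.73484689 -0.00348829]
```

```bash
python3 -m handwheel '[[0,0.0003,0,0,0,0.15,-1],[-0.0001,0.0006,0,0,0,0.3,-1],[-0.0002,0.0008,0,0,0,0.45,-1],[-0.0003,0.0011,0,0,0,0.6,-1],[-0.0005,0.0013,0,0,0,0.75,-1],[-0.0006,0.0014,0,0,0,0.83,-1],[-0.0006,0.0014,0,0,0,0.83,-1],[-0.0006,0.0014,0,0,0,0.83,-1]]' | grep force; python3 m.py;python3 -c "
from h import *
st()"
```

```text
contact_force: [4.2, -11.1, 6.1]
grasp_force: 60.3
t 13.38 along -25.92 F along [-10.55 -10.82 -10.62 -10.61] mean -10.65 F [  5.  -11.3   6.6] Tz 0.03
13.43 [573.7  34.5 116. ] yaw -96.8 F [  4.6 -11.    5.4] T [-3.32 -1.61  0.02] w 9.2 g 60.3 q [ 0.34  0.41 -0.27  0.   -0.89 -0.47]
```

```bash
for i in 1 ; do python3 -m handwheel '[[0,0.0001,0,0,0,0.04,-1],[0,0.0001,0,0,0,0.04,-1]]' | grep contact; python3 -c "
from h import *
st()"; python3 -m handwheel '[[0,0.0001,0,0,0,0.04,-1],[0,0.0001,0,0,0,0.04,-1]]' | grep contact; python3 -c "
from h import *
st()"; done
```

```text
contact_force: [5.6, -12.3, 5.4]
13.68 [573.7  34.5 116. ] yaw -98.9 F [  5.6 -12.3   5.4] T [-3.24 -1.55  0.82] w 9.2 g 62.7 q [ 0.34  0.41 -0.27  0.01 -0.89 -0.5 ]
contact_force: [5.6, -11.1, 5.5]
13.93 [573.7  34.6 116. ] yaw -101.1 F [  5.6 -11.1   5.5] T [-3.36 -1.53  1.37] w 9.0 g 74.4 q [ 0.34  0.41 -0.27  0.01 -0.89 -0.54]
```

```bash
python3 -m handwheel '[[0.001,-0.0005,0,0,0,-0.03,-1],[0.002,-0.001,0,0,0,-0.06,-1],[0.003,-0.0015,0,0,0,-0.065,-1],[0.003,-0.0015,0,0,0,-0.065,-1]]' | grep contact; python3 -c "
from h import *
st()"
```

```text
contact_force: [1.7, -1.0, 7.8]
14.43 [573.8  34.2 115.9] yaw -97.6 F [ 1.7 -1.   7.8] T [-0.15 -0.28  0.29] w 9.1 g 60.8 q [ 0.34  0.41 -0.27 -0.   -0.89 -0.47]
```

```bash
python3 -m handwheel '[[0,0,0,0,0,0,0],[0,0,0,0,0,0,0],[0,0,0,0,0,0,0],[0,0,0,0,0,0,0]]' | grep -E "force|width"; python3 -m handwheel '[[0,0,-0.02,0,0,0,0],[0,0,-0.05,0,0,0,0],[0,0,-0.08,0,0,0,0],[0.02,0,-0.1,0,0,0,0.5],[0.04,0,-0.11,0,0,0,0.5],[0.04,0,-0.11,0,0,0,0.5],[0.04,0,-0.11,0,0,0,0.5]]'
python3 - <<'E'
from h import *
st();s=read_state()
p,d=get_image("wrist");cv2.imwrite("pics/w6.png",p);np.save("pics/w6.npy",d)
W=wworld(d,s);p=p.astype(int);B,G,Rr=p[...,0],p[...,1],p[...,2]
k=(Rr>90)&(G<60)&(B<60)&(W[...,2]>138)&(W[...,2]<150)
q=W[k];e=np.linalg.eigh(np.cov(q[:,:2].T))[1][:,1];print("bar",k.sum(),q.mean(0),np.degrees(np.arctan2(e[1],e[0]))%180,cv2.minAreaRect(q[:,:2].astype(np.float32)))
E
```

```text
contact_force: [0.6, 0.2, 0.3]
gripper_width: 42.6
grasp_force: 0.0
clock: 15.8
position: [568.4, -6.0, 224.3]
ee_rot: [-0.658, 0.753, 0.001, -0.001]
contact_force: [-0.1, 0.9, -0.6]
gripper_width: 64.2
grasp_force: 0.0
15.8 [568.4  -6.  224.3] yaw -97.7 F [-0.1  0.9 -0.6] T [-0.02 -0.   -0.06] w 64.2 g 0.0 q [ 0.27  0.3  -0.14 -0.   -1.13 -0.41]
bar 160 [570.75131311  22.73893078 143.3055132 ] 117.7798183363506 ((569.602294921875, 23.441314697265625), (7.905019760131836, 13.68649673461914), 29.710861206054688)
```

View pics/w6.png

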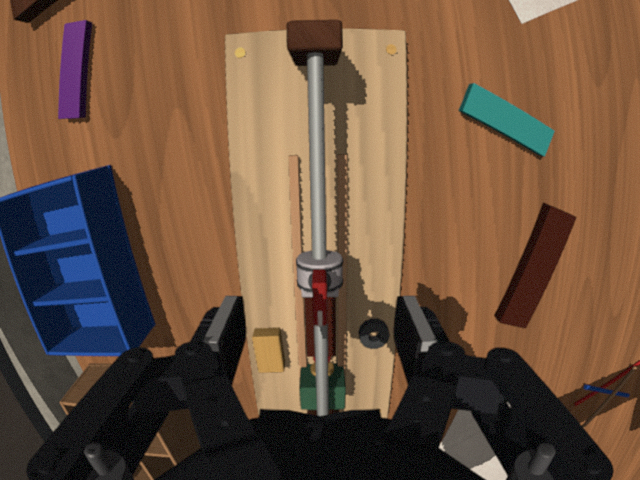

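The wing bar lies along the rod from (320,270) to (321,322). The collar foot meets the blank (320,330), which rests against the plunger (321,368). The ring (373,333) and brass block (268,350) are undisturbed, and the gripper touches nothing, so I'm handing in.

```bash
python3 -c "
from bench import *
print(job_done())"
```

```text
the job is handed in; nothing more can be done
None
```

I loosened the screw, slid the collar until the blank met the plunger, and retightened the screw to its hard stop. The pinch should be about 8 N: the force reading gave roughly 8.5 N and the plunger travel roughly 6 N. The arm is clear, the bystanders in view look unmoved, and the job was handed in at about 16 s.

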